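Hang a slide carrier on the drying rail

TASK

Hang the slide carrier on the sloping drying rail: hook it over the upper half of the rail from the side, lower it gently until its wheels rest on the rail while you still hold it, then let go so that it rolls down by itself to the stop plate at the low end. The rail's height was changed and not measured, so feel for it; leave it resting against the stop, and leave the bottle, the dish and the carton alone.

Things in the scene. Friction and masses are not known exactly. Their poses are not given: they have to be found in the camera images.
- stand: Fixed steel drying stand; origin: centre of the underside of its base plate (100 x 430 x 8 mm). Posts at its y = -187 and +187 mm carry a flat-bar rail, 12 mm wide (x), 14 mm deep, along the stand's y axis at x = 0, y = -195 to +195 mm, sloping 8 degrees, high end at +y. Posts and clamps lie below the rail, so a carrier hangs between them. The rail is rigid; keep the press on it under 50 N.
- load_mark (a point): Point on top of the stand's base plate (8 mm above the worktop), straight below the place to hang the carrier: stand's x = 0, y = +80 mm (20 mm either way will do). Here the TOP of the rail is 183 to 209 mm above the worktop, anywhere between (its clamps are reset every time, the height is not reported); it falls 0.14 mm per mm toward -y.
- stop_mark (a point): Point on top of the base plate at the stand's x = 0, y = -107 mm, straight below the carrier's axle_mid when its leading wheel rests against the stop. The stop is an upright plate (36 mm wide, 10 mm thick, its top 29 mm above the rail) across the rail near its low end, some 50 mm further on; nothing else stands higher than the rail.
- hanger: The loose slide carrier, about 0.25 kg, 200 mm tall, upright on the worktop at the start; origin under its slide tray (64 x 90 mm, slides' tops 30 mm up). Axes: z up, y along the rail when hung, x toward the open mouth of its hook. A back plate at x = -19 to -24 mm joins the tray to the wheels above. When hung, wheels sit on top of the rail, the tray hangs below it, leaning 8 degrees with the rail.
- axle_mid (a point): Point on the carrier half-way between its two wheel axles, 127 mm above its underside; axes as hanger. Free wheels at y = -28 and +28 mm, axles along x: tread radius 12 mm (x = -8 to 8), tapered flanges of radius 17 mm out to x = -13 and +13 mm, which centre the wheels on the rail. The mouth from the flanges (17 mm below here) to the slides (97 mm below here) is open to +x.
- grip_tab (a point): On the upright grip tab on top of the carrier, 55 mm straight above axle_mid; axes as hanger. The tab is 10 mm thick (x), 30 mm wide (y), from 28 mm below to 18 mm above this point: grasp it from above across its thickness. The carrier balances under it.
- reagent: Small reagent bottle with black cap, 52 mm wide, 100 mm tall, origin under its centre; bystander.
- dish: Closed petri dish 90 mm wide, 15 mm high, origin under its centre; bystander.
- slide_carton: Flat dark carton 100 x 90 x 30 mm, origin under its centre; bystander.
Mind the look-alikes: they are no part of the job. What is shaped like the hanger but red is not meant.

How it is judged:
By the outcome, as a careful person would: the job done as asked, in the order asked, and still so for the second after the job is handed in, with the robot touching nothing.
It also fails if it takes over 45 s, if anything falls off the work surface, if the arm or the gripper's body presses on something with over 40 N, if the wrist force passes 120 N, or if a joint passes its speed limit or range.

ROBOT

A 7-joint arm with a two-finger parallel gripper is mounted at the origin on a cart in front of the work surface, level with it; the furniture and walls round the work are solid. World frame = base frame: x ahead of the robot, y to its left, z up, the work surface at z = 0. Lengths are in mm, angles in rad, forces in N, time in s.
With the tool pointing down it reaches from about 400 to 875 mm from the base axis. Payload 4.4 kg.
Tool frame: the origin (TCP) lies midway between the tips of the shut fingers; the grasp point (between the pads) lies 19 mm behind it; z points along the fingers, y is the line along which they close (so a half turn about z gives the same grasp; the last joint's range is limited). The gripper opens to 85 mm and grips with 20 to 120 N. Pads are 22 mm wide; open, the fingers measure 114 mm over their backs; the gripper's body (76 mm by 85 mm) begins 54 mm behind the grasp point. The pads swing forward as they close: fully open they stand 13 mm farther back than shut.
Start: joints at [-1.25, 0.628, 0.038, 1.517, -0.027, 0.996, -0.02], TCP at [245.175, 602.002, 231.313] pointing down, gripper open.
Joint ranges: [-3.06, 3.06], [-0.37, 2.12], [-1.25, 1.32], [0.18, 2.47], [-1.1, 4.24], [0.23, 1.98], [-2.94, 2.94]. Speed limits (rad/s): [2.57, 2.57, 3.14, 3.14, 3.14, 3.14, 3.14].

INTERFACE

Orientations are given as [roll, pitch, yaw] about the fixed x, y, z axes, in that order (R = Rz(yaw) Ry(pitch) Rx(roll)).
In Python, from cell import read_state, get_image, finish_job gives the robot as it stands.
- The arm moves only by the tool send_rows, never from a script. Its argument "series" is a list of rows, each an object of numbers: "ax", "ay", "az": the turn, a rotation vector about the tool's x, y, z in rad; "dx", "dy", "dz": the shift along the tool's x, y, z in cm; "hand": the closure, from 0 (fully open) to 1 (shut). In form: [{"ax": .., "ay": .., "az": .., "dx": .., "dy": .., "dz": .., "hand": ..}, ...]. A call has 1 to 10 rows; each row is the pose to reach, as a shift and turn from the pose commanded when the call began, along the tool's axes at that moment; what a row does not reach only later rows make up. A row lasts 1/10 s, in which the tool goes at most 50 mm and 8.59 degrees, less where a joint would pass 70% of its speed; a pose out of reach is approached as far as the arm can. A call with a gripper value outside its range is refused whole. The fingers move at their own pace and stop on an object; the grip force is fixed at half the most. Time passes only in rows, so rows that repeat a pose let the fingers close. It gives the time, the measured TCP pose, the force, the opening and the grip force at its end, in the units of the state.
- read_state(): the state, without advancing time (a new reading comes with each control period).
- get_image(name): name is "scene" or "top" or "wrist"; returns a dict with "pixels" (384x512x3 uint8, red, green, blue), "mtx" (3x3 intrinsics, pixels), "k1" (the pictures are not rectified: a ray, as slopes to the right and down, at radius r is drawn at 1 + k1 r^2 times it, then the intrinsics apply), "R" (3x3) and "t" (3): a world point X has camera coordinates R X + t. Camera axes: x right, y down, z forward; pixel columns grow to the right and rows downward; lengths in mm; the calibration is good to about 2 mm. A picture is of the moment at which its call begins. There is no depth.
- finish_job(): hands the job in; it is judged then, once.
The state is a dict: "clock": time; "qpos": joint angles; "qd": joint speeds; "tau": joint torques, N m; "eef_pos": TCP position; "tool_rot": TCP orientation; "force": force on the tool from outside, world axes, zero at the start; "torque": the same for the moment, N m; "width": finger opening in mm; "gripper_force": force on a finger pad.
Only numpy, scipy, OpenCV 4.12 (cv2) and the standard library are available. Lean on these libraries where they do the work, as an engineer would, in place of code of your own. Each camera call takes 0.05 s, during which the arm holds its last target. There are 200 camera calls.

## Working session

There is one attempt and no reset: what is moved stays moved. The work goes in short steps, Python scripts to look and compute and a tool call to move; the robot and the scene stay as the last step left them, time stands still between calls to the robot, and variables do not carry over. Pictures are saved under pics/ and viewed, at most 10 in all, crops included, and the job is handed in when it is done.

Besides the shell and the picture viewer there is one more tool, called after "Call:" as a command line: name --argument value ..., lists and objects as JSON in quotes. send_rows: Moves the arm, as the interface text tells. Its arguments: {"type":"object","properties":{"series":{"type":"array","items":{"type":"object","properties":{"ax":{"type":"number"},"ay":{"type":"number"},"az":{"type":"number"},"dx":{"type":"number"},"dy":{"type":"number"},"dz":{"type":"number"},"hand":{"type":"number"}}}}},"required":["series"]}

```bash
mkdir -p pics; cat > h.py <<'E'
import numpy as np,cv2
from scipy.spatial.transform import Rotation as Ro
from cell import read_state,get_image,finish_job
def snap(n,f=None):
    d=get_image(n); d={k:(np.array(v) if k!='k1' else v) for k,v in d.items()}
    if f: cv2.imwrite('pics/'+f,cv2.cvtColor(d['pixels'].astype(np.uint8),cv2.COLOR_RGB2BGR))
    return d
def ray(d,u,v):
    p=cv2.undistortPoints(np.array([[[u,v]]],float),d['mtx'],np.array([d['k1'],0,0,0,0.]))[0,0]
    r=d['R'].T@np.array([p[0],p[1],1]); c=-d['R'].T@d['t']; return c,r/np.linalg.norm(r)
def onz(d,u,v,z):
    c,r=ray(d,u,v); return c+r*(z-c[2])/r[2]
def proj(d,X):
    p,_=cv2.projectPoints(np.array(X,float).reshape(-1,1,3),cv2.Rodrigues(d['R'])[0],d['t'],d['mtx'],np.array([d['k1'],0,0,0,0.])); return p[:,0]
def shift(target,yaw=None):
    s=read_state(); R=Ro.from_euler('xyz',s['tool_rot']).as_matrix()
    return R.T@(np.array(target)-np.array(s['eef_pos']))/10
E
python3 - <<'E'
from h import *
import pickle
D={n:snap(n,n+'0.png') for n in('scene','top')}
pickle.dump(D,open('D.pkl','wb'))
a=[cv2.imread(f'pics/{n}0.png') for n in('scene','top')]
s=read_state();print(s)
for n in D: print(n,-D[n]['R'].T@D[n]['t'],D[n]['R'])
E
```

```text
{'clock': 0.1, 'qpos': array([-1.2497541 ,  0.6292968 ,  0.03842893,  1.51826214, -0.02700182,
        0.99628005, -0.01999743]), 'qd': array([-4.45675588e-04, -4.90626310e-04, -5.89237630e-05, -4.77396551e-03,
        5.77787463e-04,  1.18629338e-04,  1.55233657e-03]), 'tau': array([ 2.74309328e-03, -5.64527392e+01,  1.23018455e+00, -1.93971652e+01,
        1.12511055e-02,  5.37544809e-03, -4.42652080e-06]), 'eef_pos': array([244.97606304, 601.46954664, 230.45464648]), 'tool_rot': array([-3.13986376e+00,  8.69168853e-06,  2.75476495e+00]), 'force': array([-0.07912465, -0.58771155, -0.18193722]), 'torque': array([ 0.03373556, -0.02461058,  0.00883835]), 'gripper_force': 0.0, 'width': 85.23362979433583}
scene [-225.2860229  -711.01521664  760.09265972] [[ 0.7171158  -0.69675469 -0.01666842]
 [-0.3621202  -0.35205468 -0.86309123]
 [ 0.59549466  0.62497233 -0.50477292]]
top [ 423.67939878   65.10724235 1344.61191141] [[ 0.00991257 -0.99992449  0.00726376]
 [-0.99730315 -0.01041434 -0.07264963]
 [ 0.07271979 -0.00652403 -0.99733107]]
```

View pics/scene0.png

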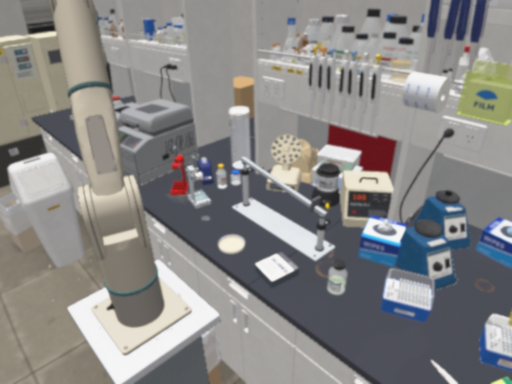

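View pics/top0.png

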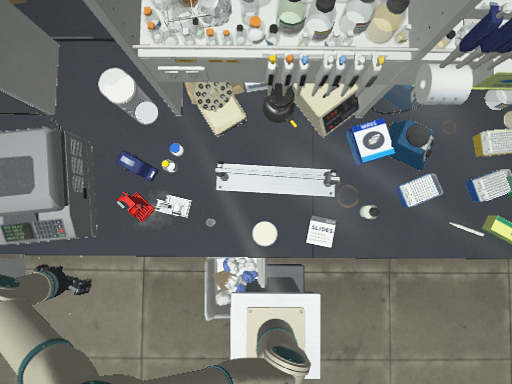

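Scene/top: the stand runs from (217,180) to (340,180) in top, with the stop plate at the right end. The silver carrier is at (175,206) with a red twin beside it at (135,206). The dish is at (264,234), the carton at (322,230) and the bottle at (369,212). I'll enlarge these.

```bash
python3 - <<'E'
import cv2,numpy as np
t=cv2.imread('pics/top0.png');s=cv2.imread('pics/scene0.png')
a=cv2.resize(t[145:240,105:355],(800,304),interpolation=cv2.INTER_CUBIC)
b=cv2.resize(s[140:264,155:345],(450,294),interpolation=cv2.INTER_CUBIC)
c=cv2.resize(t[180:230,145:205],(350,294),interpolation=cv2.INTER_CUBIC)
cv2.imwrite('pics/crop0.png',np.vstack([a,np.hstack([b,c])]))
E
```

```text
(no output)
```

View pics/crop0.png

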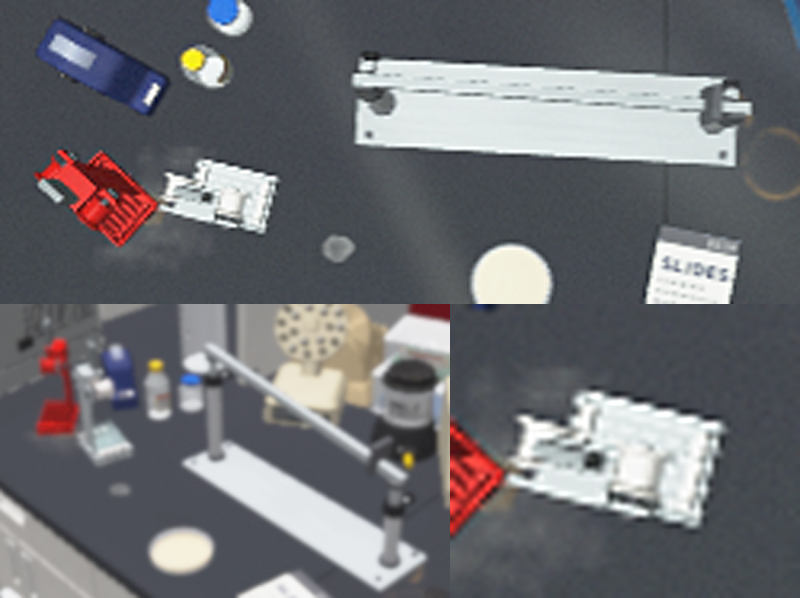

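```bash
python3 - <<'E'
from h import *
import pickle
D=pickle.load(open('D.pkl','rb'));d=D['top']
C=lambda x,y:(105+x/3.2,145+y/3.2)
for n,p in dict(BL=(356,145),BR=(736,166),TR=(741,80)).items(): print(n,onz(d,*C(*p),8))
print('tray',onz(d,179.3,205.7,15),'tray corners',[onz(d,145+(x-450)/5.83,180+(y-304)/5.88,20)[:2].round() for x,y in((725,430),(700,525),(580,390))])
s=read_state();w=snap('wrist','w0.png')
R=Ro.from_euler('xyz',s['tool_rot']).as_matrix()
print('cam in tool',R.T@(-w['R'].T@w['t']-s['eef_pos']), (R.T@w['R'].T).round(2)); print(R.round(2))
E
```

```text
BL [516.6177955  214.36182621   8.        ]
BR [ 497.32659196 -214.46118169    8.        ]
TR [ 595.09572198 -220.63513779    8.        ]
tray [459.59392684 344.70772207  15.        ] tray corners [array([475., 298.]), array([418., 312.]), array([499., 388.])]
cam in tool [  71.06424654    1.27782112 -142.50740113] [[ 0.   -0.96 -0.28]
 [ 1.   -0.    0.  ]
 [-0.   -0.28  0.96]]
[[-0.93  0.38 -0.  ]
 [ 0.38  0.93 -0.  ]
 [-0.   -0.   -1.  ]]
```

Call:
send_rows --series '[{"dz":-4,"hand":0},{"dx":-4,"dy":-2,"dz":-8,"az":0.14,"hand":0},{"dx":-8,"dy":-4,"dz":-8,"az":0.28,"hand":0},{"dx":-12,"dy":-6.2,"dz":-8,"az":0.42,"hand":0},{"dx":-16,"dy":-8.4,"dz":-8,"az":0.56,"hand":0},{"dx":-20,"dy":-10.5,"dz":-8,"az":0.7,"hand":0},{"dx":-24,"dy":-12.7,"dz":-8,"az":0.85,"hand":0},{"dx":-27,"dy":-14.5,"dz":-8,"az":1.0,"hand":0},{"dx":-29.5,"dy":-15.7,"dz":-8,"az":1.15,"hand":0},{"dx":-29.5,"dy":-15.7,"dz":-8,"az":1.3,"hand":0}]'

```text
invalid input at $.series[0]: expected keys ax, ay, az, dx, dy, dz, hand
```

Call:
send_rows --series '[{"az":0.14,"hand":0},{"az":0.14,"hand":0},{"az":0.14,"hand":0}]'

```text
invalid input at $.series[0]: expected keys ax, ay, az, dx, dy, dz, hand
```

```bash
python3 - <<'E'
from h import *
import pickle
s=read_state();print(s['clock'],s['eef_pos'],s['tool_rot'],s['qpos'])
w=snap('wrist','w1.png');pickle.dump(w,open('w1.pkl','wb'))
im=cv2.imread('pics/w1.png');cv2.imwrite('pics/w1.png',cv2.resize(im,(768,576),interpolation=cv2.INTER_CUBIC))
E
```

```text
0.15 [245.00984851 601.58839911 230.61325821] [-3.14021072e+00  6.34038635e-06  2.75475193e+00] [-1.24979123  0.62914444  0.03845947  1.51807665 -0.02700623  0.99627154
 -0.02002468]
```

View pics/w1.png

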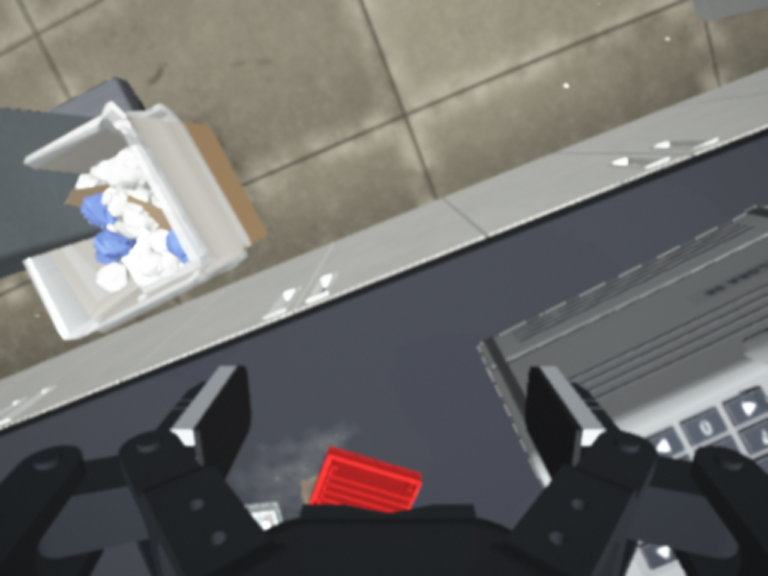

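The moves were refused because every key is required, so this picture is still from the start pose (fingers in the lower half, red twin at (365,485)). Resending.

Call:
send_rows --series '[{"ax":0,"ay":0,"az":0,"dx":0,"dy":0,"dz":-4,"hand":0},{"ax":0,"ay":0,"az":0.14,"dx":-4,"dy":-2,"dz":-8,"hand":0},{"ax":0,"ay":0,"az":0.28,"dx":-8,"dy":-4,"dz":-8,"hand":0},{"ax":0,"ay":0,"az":0.42,"dx":-12,"dy":-6.2,"dz":-8,"hand":0},{"ax":0,"ay":0,"az":0.56,"dx":-16,"dy":-8.4,"dz":-8,"hand":0},{"ax":0,"ay":0,"az":0.7,"dx":-20,"dy":-10.5,"dz":-8,"hand":0},{"ax":0,"ay":0,"az":0.85,"dx":-24,"dy":-12.7,"dz":-8,"hand":0},{"ax":0,"ay":0,"az":1.0,"dx":-27,"dy":-14.5,"dz":-8,"hand":0},{"ax":0,"ay":0,"az":1.15,"dx":-29.5,"dy":-15.7,"dz":-8,"hand":0},{"ax":0,"ay":0,"az":1.3,"dx":-29.5,"dy":-15.7,"dz":-8,"hand":0}]'

```text
clock: 1.2
eef_pos: [462.6, 340.3, 311.7]
tool_rot: [3.139, 0.002, 1.441]
force: [-0.6, 0.8, -0.3]
width: 85.5
gripper_force: 0.0
```

Call:
send_rows --series '[{"ax":0,"ay":0,"az":0.14,"dx":0,"dy":0,"dz":0,"hand":0},{"ax":0,"ay":0,"az":0.14,"dx":0,"dy":0,"dz":0,"hand":0},{"ax":0,"ay":0,"az":0.14,"dx":0,"dy":0,"dz":0,"hand":0}]'

```text
clock: 1.5
eef_pos: [458.8, 345.5, 311.1]
tool_rot: [-3.141, 0.0, 1.319]
force: [-0.4, 0.1, -0.9]
width: 85.4
gripper_force: 0.0
```

```bash
python3 - <<'E'
from h import *
import pickle
s=read_state();print(s['clock'],s['eef_pos'],s['tool_rot'],s['qpos'])
w=snap('wrist','w2.png');pickle.dump(w,open('w2.pkl','wb'))
im=cv2.imread('pics/w2.png');cv2.imwrite('pics/w2.png',cv2.resize(im,(768,576),interpolation=cv2.INTER_CUBIC))
E
```

```text
1.5 [458.84181108 345.53491115 311.13506686] [-3.14133051e+00  2.96970793e-04  1.31865281e+00] [-0.9890604   0.46943789  0.45384965  1.63525727 -0.22565004  1.08959623
 -0.72492561]
```

View pics/w2.png

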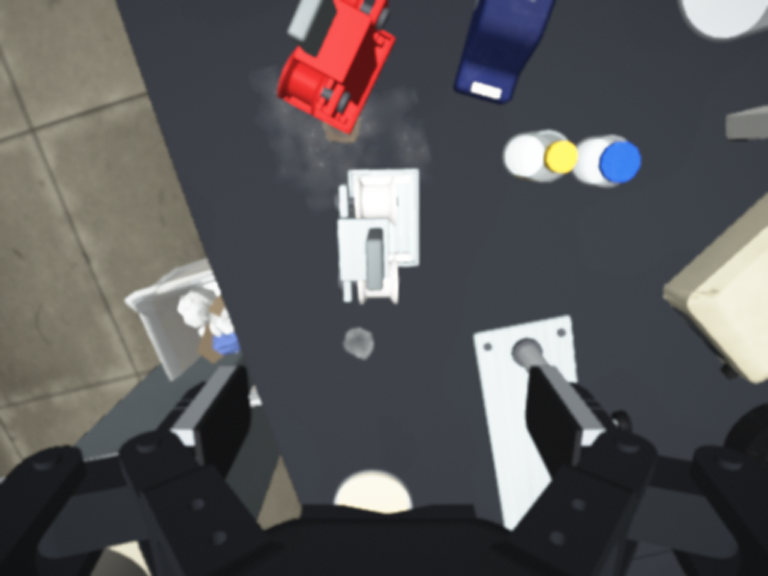

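Wrist view: the silver carrier's tray is at (385,217) and its back plate is on the left, so the mouth opens right, toward the stand. The top face of the grip tab spans about (366–384, 238–290), nearly upright in the image. The red twin is clear, at the top left.

```bash
python3 - <<'E'
from h import *
import pickle
w=pickle.load(open('w2.pkl','rb'));k=1.5
P={n:onz(w,u/k,v/k,z) for n,(u,v,z) in dict(tl=(367,238,200),tr=(383,238,200),bl=(367,290,200),br=(384,290,200),trayTR=(419,168,25),trayBR=(419,265,25),trayTL=(349,170,25),sBL=(474,335,8),sTR=(569,316,8)).items()}
for n in P: print(n,P[n].round(1))
print(w['mtx'][0,0])
g=cv2.cvtColor(w['pixels'].astype(np.uint8),cv2.COLOR_RGB2GRAY)
print(g[148:200:3,236:266])
E
```

```text
tl [455.3 374.4 200. ]
tr [463.8 372.2 200. ]
bl [447.6 345.8 200. ]
br [456.9 343.4 200. ]
trayTR [501.2 395.   25. ]
trayBR [480.7 309.1  25. ]
trayTL [440.7 408.8  25. ]
sBL [518.3 219.7   8. ]
sTR [615.9 215.6   8. ]
313.63725319572404
[[247 247 247 247 246 246 246 246 245 246 246 245 245 245 247 248 248 247
  247 247 247 244 237 231 230 227 226 233 241 245]
 [247 247 247 248 247 247 247 246 244 239 229 219 213 208 203 202 203 210
  225 238 245 245 240 242 249 249 244 242 244 246]
 [247 247 247 247 247 247 247 244 231 185 126  97  92  91  91  90  89  89
  114 179 230 242 240 242 249 250 248 246 245 246]
 [247 247 247 247 247 246 245 237 202 139 101  94  94  93  93  93  90  89
  110 173 227 240 236 235 245 249 248 246 245 245]
 [246 247 246 246 246 245 240 222 181 160 160 161 161 161 161 161 156 144
  139 178 228 241 239 239 247 250 248 245 244 244]
 [246 246 246 246 246 244 237 217 192 190 195 197 196 196 194 193 187 170
  149 167 219 239 240 240 247 250 248 245 244 243]
 [245 246 246 246 245 244 236 214 190 189 194 196 196 195 194 192 187 171
  149 163 216 239 240 239 246 249 24
[... 690 characters left out ...]
188 187 185 184 181 172
  157 165 211 238 243 245 248 251 253 252 239 168]
 [166 178 214 242 246 236 219 201 181 177 182 186 186 185 184 183 180 172
  171 211 249 255 255 255 253 252 252 252 242 181]
 [ 87 113 189 242 250 241 226 206 183 177 182 185 185 184 182 180 178 171
  172 210 247 254 255 254 252 251 252 253 247 187]
 [ 73  89 155 229 246 239 227 224 223 213 200 195 196 200 205 206 205 208
  226 244 251 253 253 252 249 248 250 251 242 175]
 [ 70  78 133 211 239 234 214 208 221 232 236 236 235 235 235 235 234 234
  234 234 234 234 233 231 232 238 245 247 234 162]
 [ 69  73 108 172 213 209 177 142 112  92  86  85  84  84  84  83  82  82
   81  80  81  81  82  97 138 188 222 230 209 140]]
```

Call:
send_rows --series '[{"ax":0,"ay":0,"az":-0.01,"dx":1.3,"dy":-0.5,"dz":3,"hand":0},{"ax":0,"ay":0,"az":-0.01,"dx":1.3,"dy":-0.5,"dz":6.5,"hand":0},{"ax":0,"ay":0,"az":-0.01,"dx":1.3,"dy":-0.5,"dz":10,"hand":0},{"ax":0,"ay":0,"az":-0.01,"dx":1.3,"dy":-0.5,"dz":13,"hand":0},{"ax":0,"ay":0,"az":-0.01,"dx":1.3,"dy":-0.5,"dz":14.5,"hand":0},{"ax":0,"ay":0,"az":-0.01,"dx":1.3,"dy":-0.5,"dz":14.5,"hand":0.3},{"ax":0,"ay":0,"az":-0.01,"dx":1.3,"dy":-0.5,"dz":14.5,"hand":0.6}]'

```text
clock: 2.25
eef_pos: [457.9, 359.4, 166.7]
tool_rot: [3.141, -0.0, 1.326]
force: [0.3, 0.1, 0.6]
width: 59.6
gripper_force: 0.0
```

Call:
send_rows --series '[{"ax":0,"ay":0,"az":0,"dx":0,"dy":0,"dz":0,"hand":0.75},{"ax":0,"ay":0,"az":0,"dx":0,"dy":0,"dz":0,"hand":0.85},{"ax":0,"ay":0,"az":0,"dx":0,"dy":0,"dz":0,"hand":1},{"ax":0,"ay":0,"az":0,"dx":0,"dy":0,"dz":0,"hand":1},{"ax":0,"ay":0,"az":0,"dx":0,"dy":0,"dz":0,"hand":1}]'

```text
clock: 2.75
eef_pos: [457.6, 359.8, 166.9]
tool_rot: [3.142, -0.001, 1.325]
force: [-1.8, 0.7, 3.6]
width: 9.1
gripper_force: 60.4
```

Call:
send_rows --series '[{"ax":0,"ay":0,"az":0,"dx":0,"dy":0,"dz":-1,"hand":1},{"ax":0,"ay":0,"az":0,"dx":0,"dy":0,"dz":-3,"hand":1},{"ax":0,"ay":0,"az":0,"dx":0,"dy":0,"dz":-6,"hand":1},{"ax":0,"ay":0,"az":0,"dx":0,"dy":0,"dz":-9,"hand":1},{"ax":0,"ay":0,"az":0,"dx":-1,"dy":0.4,"dz":-11,"hand":1},{"ax":0,"ay":0,"az":-0.03,"dx":-3,"dy":1,"dz":-11.3,"hand":1},{"ax":0,"ay":0,"az":-0.07,"dx":-6,"dy":2.1,"dz":-11.3,"hand":1},{"ax":0,"ay":0,"az":-0.12,"dx":-9.5,"dy":3.4,"dz":-11.3,"hand":1},{"ax":0,"ay":0,"az":-0.16,"dx":-13,"dy":4.6,"dz":-11.3,"hand":1},{"ax":0,"ay":0,"az":-0.2,"dx":-16.5,"dy":5.9,"dz":-11.3,"hand":1}]'

```text
clock: 3.75
eef_pos: [474.3, 182.8, 279.5]
tool_rot: [-3.141, 0.001, 1.526]
force: [0.2, -0.1, -2.1]
width: 9.2
gripper_force: 59.4
```

```bash
python3 - <<'E'
from h import *
s=read_state();print(s)
w=snap('wrist','w3.png')
cv2.imwrite('pics/w3.png',cv2.resize(cv2.imread('pics/w3.png'),(768,576),interpolation=cv2.INTER_CUBIC))
import pickle;pickle.dump(w,open('w3.pkl','wb'))
E
```

```text
{'clock': 3.75, 'qpos': array([-0.71948219,  0.39191072,  0.4157398 ,  1.85107813, -0.19186066,
        0.93836508, -0.26214039]), 'qd': array([ 0.67027193, -0.16928565, -0.0277526 ,  0.26151584,  0.08042861,
       -0.12391858,  1.02051914]), 'tau': array([ -4.24754351, -40.90634465,   3.66540492, -18.95490468,
        -0.12045627,   0.33296943,  -1.10346425]), 'eef_pos': array([474.28230917, 182.84285452, 279.5051211 ]), 'tool_rot': array([-3.14132991e+00,  5.97090160e-04,  1.52635972e+00]), 'force': array([ 0.23100052, -0.11230647, -2.14420274]), 'torque': array([ 0.00715188, -0.07511586, -0.01497926]), 'gripper_force': 59.429059624671936, 'width': 9.244992147465625}
```

View pics/w3.png

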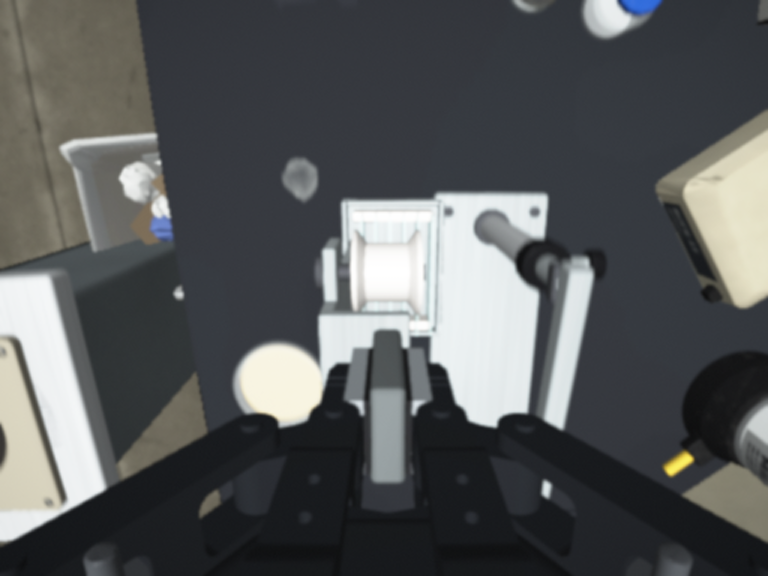

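Held squarely: tab between the pads, wheel at (388,270), tray below. The base plate corners are at (437,194) and (546,195), and the rail's high end is at about (580,262).

```bash
python3 - <<'E'
from h import *
import pickle
w=pickle.load(open('w3.pkl','rb'));k=1.5
a=onz(w,437/k,194/k,8);b=onz(w,547/k,194.5/k,8);p=onz(w,490/k,228/k,8)
yaw=np.arctan2((b-a)[1],(b-a)[0]);X=np.array([np.cos(yaw),np.sin(yaw)]);
print(a,b,np.linalg.norm(b-a),yaw,'foot',p)
yaw=-.044;X=np.array([np.cos(yaw),np.sin(yaw)]);Y=np.array([-X[1],X[0]])
m=((a+b)/2)[:2];c=m-215*Y;print('centre',c,'post-est',p[:2]-187*Y,'load',c+80*Y,'stop',c-107*Y)
for cc in (c,np.array([556.5,-.5])):
  e=np.r_[cc+195*Y,0]
  for z in(195,205,215,225,235,245): print(z,proj(w,[np.r_[e[:2]-6*X,z],np.r_[e[:2]+6*X,z]]).round(1)*k)
E
```

```text
[519.90459048 217.63493812   8.        ] [616.0345608  213.34442948   8.        ] 96.22567047189645 -0.04460277125871708 foot [566.43318819 185.93115897   8.        ]
centre [558.51262777   0.69777023] post-est [558.20784283  -0.88785423] load [562.0314921   80.62034272] stop [ 553.80614674 -106.19867048]
195 [[558.3  267.75]
 [582.   267.9 ]]
205 [[565.5  272.85]
 [590.1  272.85]]
215 [[573.45 278.25]
 [599.1  278.25]]
225 [[582.   284.1 ]
 [608.85 284.1 ]]
235 [[591.45 290.7 ]
 [619.5  290.55]]
245 [[601.8  297.75]
 [631.2  297.75]]
195 [[554.25 270.3 ]
 [577.8  270.3 ]]
205 [[561.3 275.4]
 [585.9 275.4]]
215 [[568.95 280.95]
 [594.6  280.95]]
225 [[577.35 286.95]
 [604.05 286.95]]
235 [[586.5  293.55]
 [614.55 293.55]]
245 [[596.7  300.9 ]
 [625.95 300.75]]
```

Call:
send_rows --series '[{"ax":0,"ay":0.02,"az":0,"dx":-3,"dy":0.4,"dz":0,"hand":1},{"ax":0,"ay":0.05,"az":0,"dx":-6,"dy":0.8,"dz":0,"hand":1},{"ax":0,"ay":0.08,"az":0,"dx":-8.5,"dy":1,"dz":0,"hand":1},{"ax":0,"ay":0.11,"az":0,"dx":-10,"dy":1.2,"dz":0,"hand":1},{"ax":0,"ay":0.14,"az":0,"dx":-11,"dy":1.3,"dz":0,"hand":1},{"ax":0,"ay":0.14,"az":0,"dx":-11,"dy":1.3,"dz":0,"hand":1},{"ax":0,"ay":0.14,"az":0,"dx":-11,"dy":1.3,"dz":0,"hand":1}]'

```text
clock: 4.5
eef_pos: [482.4, 74.4, 279.4]
tool_rot: [-3.141, -0.14, 1.524]
force: [-0.4, 0.8, -3.5]
width: 9.1
gripper_force: 59.4
```

```bash
python3 - <<'E'
from h import *
s=read_state();print(s['eef_pos'],s['tool_rot'],s['force'])
R=Ro.from_euler('xyz',s['tool_rot']).as_matrix();print(R.round(3))
ax=s['eef_pos']+40*R[:,2];print('axle',ax)
w=snap('scene','s4.png')
im=cv2.imread('pics/s4.png')[110:270,150:350];cv2.imwrite('pics/s4c.png',cv2.resize(im,(750,600),interpolation=cv2.INTER_CUBIC))
E
```

```text
[482.40342348  74.39189598 279.36527003] [-3.14104707 -0.13969942  1.52386399] [-0.43221278  0.77547712 -3.52559161]
[[ 0.046  0.999  0.006]
 [ 0.989 -0.047  0.139]
 [ 0.139 -0.001 -0.99 ]]
axle [482.64293274  79.95660475 239.75496012]
```

View pics/s4c.png

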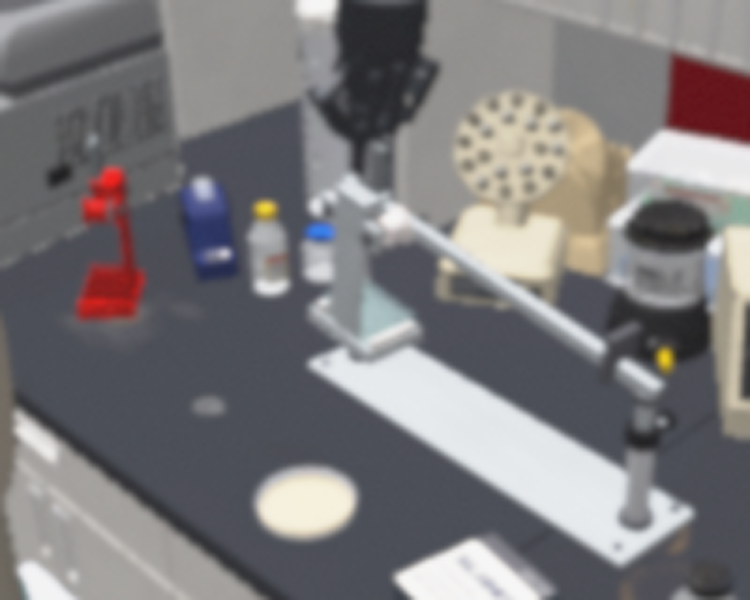

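The carrier is held at the rail's near side, tilted to match, with its tray below and wheels above the rail height. I'll move sideways over the rail.

Call:
send_rows --series '[{"ax":0,"ay":0,"az":0,"dx":0,"dy":1,"dz":0,"hand":1},{"ax":0,"ay":0,"az":0,"dx":0,"dy":2.2,"dz":0,"hand":1},{"ax":0,"ay":0,"az":0,"dx":0,"dy":3.6,"dz":0,"hand":1},{"ax":0,"ay":0,"az":0,"dx":0,"dy":5,"dz":0,"hand":1},{"ax":0,"ay":0,"az":0,"dx":0,"dy":6.3,"dz":0,"hand":1},{"ax":0,"ay":0,"az":0,"dx":0,"dy":7.3,"dz":0,"hand":1},{"ax":0,"ay":0,"az":0,"dx":0,"dy":7.8,"dz":0,"hand":1},{"ax":0,"ay":0,"az":0,"dx":0,"dy":7.8,"dz":0,"hand":1},{"ax":0,"ay":0,"az":0,"dx":0,"dy":7.8,"dz":0,"hand":1}]'

```text
clock: 5.45
eef_pos: [560.0, 70.8, 279.1]
tool_rot: [-3.141, -0.14, 1.525]
force: [-0.4, -0.7, -2.3]
width: 9.2
gripper_force: 59.4
```

```bash
python3 - <<'E'
from h import *
s=read_state();print(s['eef_pos'],s['force'])
snap('scene','s5.png')
im=cv2.imread('pics/s5.png')[110:230,200:350]
im=cv2.resize(im,(600,480),interpolation=cv2.INTER_CUBIC)
import pickle
w=snap('wrist','w5.png');pickle.dump(w,open('w5.pkl','wb'))
b=cv2.imread('pics/w5.png')[100:380,150:420]
b=cv2.resize(b,(463,480))
cv2.imwrite('pics/s5c.png',cv2.resize(np.hstack([im,b]),(800,361)))
E
```

```text
[560.03771216  70.79535172 279.06842682] [-0.4172563  -0.65503317 -2.33067996]
```

View pics/s5c.png

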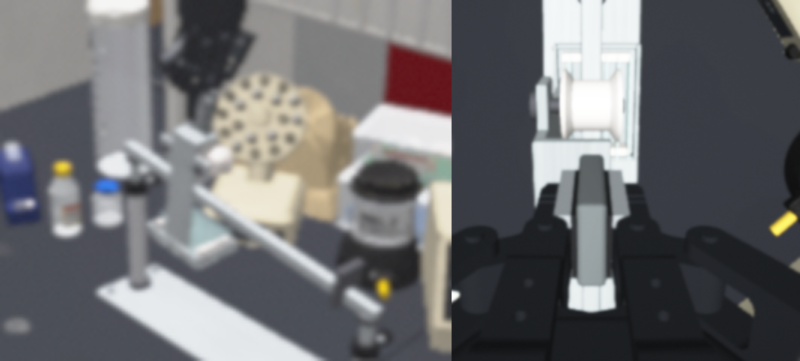

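The carrier is hooked over the rail. In the wrist view the rail (581–602) is centred on the wheel (560–623). Lowering.

Call:
send_rows --series '[{"ax":0,"ay":0,"az":0,"dx":0,"dy":0,"dz":0.4,"hand":1},{"ax":0,"ay":0,"az":0,"dx":0,"dy":0,"dz":0.9,"hand":1},{"ax":0,"ay":0,"az":0,"dx":0,"dy":0,"dz":1.4,"hand":1},{"ax":0,"ay":0,"az":0,"dx":0,"dy":0,"dz":1.7,"hand":1},{"ax":0,"ay":0,"az":0,"dx":0,"dy":0,"dz":1.7,"hand":1}]'

```text
clock: 6.05
eef_pos: [560.1, 73.2, 261.8]
tool_rot: [-3.14, -0.14, 1.525]
force: [-0.2, 0.5, -1.6]
width: 9.0
gripper_force: 59.3
```

Call:
send_rows --series '[{"ax":0,"ay":0,"az":0,"dx":0,"dy":0,"dz":0.1,"hand":1},{"ax":0,"ay":0,"az":0,"dx":0,"dy":0,"dz":0.2,"hand":1},{"ax":0,"ay":0,"az":0,"dx":0,"dy":0,"dz":0.3,"hand":1}]'

```text
clock: 6.35
eef_pos: [560.7, 73.4, 259.6]
tool_rot: [3.141, -0.14, 1.525]
force: [-0.8, -0.3, -3.7]
width: 9.2
gripper_force: 59.4
```

Call:
send_rows --series '[{"ax":0,"ay":0,"az":0,"dx":0,"dy":0,"dz":0.1,"hand":1},{"ax":0,"ay":0,"az":0,"dx":0,"dy":0,"dz":0.2,"hand":1},{"ax":0,"ay":0,"az":0,"dx":0,"dy":0,"dz":0.3,"hand":1}]'

```text
clock: 6.65
eef_pos: [560.6, 73.9, 256.4]
tool_rot: [-3.142, -0.14, 1.525]
force: [-1.2, 0.1, -3.5]
width: 9.1
gripper_force: 59.4
```

Call:
send_rows --series '[{"ax":0,"ay":0,"az":0,"dx":0,"dy":0,"dz":0.1,"hand":1},{"ax":0,"ay":0,"az":0,"dx":0,"dy":0,"dz":0.2,"hand":1},{"ax":0,"ay":0,"az":0,"dx":0,"dy":0,"dz":0.3,"hand":1}]'

```text
clock: 6.95
eef_pos: [560.7, 74.3, 253.5]
tool_rot: [-3.142, -0.14, 1.525]
force: [-0.2, 0.5, -2.8]
width: 9.4
gripper_force: 59.4
```

Call:
send_rows --series '[{"ax":0,"ay":0,"az":0,"dx":0,"dy":0,"dz":0.1,"hand":1},{"ax":0,"ay":0,"az":0,"dx":0,"dy":0,"dz":0.2,"hand":1}]'

```text
clock: 7.15
eef_pos: [560.7, 74.6, 251.5]
tool_rot: [3.142, -0.14, 1.525]
force: [0.6, 0.2, -2.8]
width: 9.3
gripper_force: 59.4
```

Call:
send_rows --series '[{"ax":0,"ay":0,"az":0,"dx":0,"dy":0,"dz":0.1,"hand":1},{"ax":0,"ay":0,"az":0,"dx":0,"dy":0,"dz":0.2,"hand":1},{"ax":0,"ay":0,"az":0,"dx":0,"dy":0,"dz":0.3,"hand":1}]'

```text
clock: 7.45
eef_pos: [560.7, 75.0, 248.5]
tool_rot: [3.142, -0.14, 1.525]
force: [0.8, 0.6, -2.1]
width: 9.3
gripper_force: 59.4
```

Call:
send_rows --series '[{"ax":0,"ay":0,"az":0,"dx":0,"dy":0,"dz":0.1,"hand":1},{"ax":0,"ay":0,"az":0,"dx":0,"dy":0,"dz":0.2,"hand":1}]'

```text
clock: 7.65
eef_pos: [560.7, 75.3, 246.5]
tool_rot: [3.142, -0.14, 1.525]
force: [-0.1, -0.6, -2.1]
width: 9.1
gripper_force: 59.4
```

Call:
send_rows --series '[{"ax":0,"ay":0,"az":0,"dx":0,"dy":0,"dz":0.1,"hand":1},{"ax":0,"ay":0,"az":0,"dx":0,"dy":0,"dz":0.2,"hand":1}]'

```text
clock: 7.85
eef_pos: [560.9, 75.3, 246.0]
tool_rot: [3.141, -0.141, 1.525]
force: [-4.6, -1.9, 12.9]
width: 9.3
gripper_force: 61.7
```

Call:
send_rows --series '[{"ax":0,"ay":0,"az":0,"dx":0,"dy":0,"dz":0.1,"hand":1}]'

```text
clock: 7.95
eef_pos: [561.0, 75.3, 245.9]
tool_rot: [3.14, -0.141, 1.525]
force: [-5.7, -2.4, 19.3]
width: 9.3
gripper_force: 62.5
```

Call:
send_rows --series '[{"ax":0,"ay":0,"az":0,"dx":0,"dy":0,"dz":0.1,"hand":1}]'

```text
clock: 8.05
eef_pos: [561.1, 75.3, 245.8]
tool_rot: [3.14, -0.142, 1.525]
force: [-7.5, -3.4, 25.5]
width: 9.1
gripper_force: 63.3
```

Call:
send_rows --series '[{"ax":0,"ay":0,"az":0,"dx":0,"dy":0,"dz":-0.25,"hand":1},{"ax":0,"ay":0,"az":0,"dx":0,"dy":-0.1,"dz":-0.25,"hand":1},{"ax":0,"ay":0,"az":0,"dx":0,"dy":-0.15,"dz":-0.25,"hand":1},{"ax":0,"ay":0,"az":0,"dx":0,"dy":-0.15,"dz":-0.25,"hand":1}]'

```text
clock: 8.45
eef_pos: [560.7, 75.4, 246.1]
tool_rot: [3.138, -0.14, 1.525]
force: [1.2, -1.7, 6.4]
width: 9.5
gripper_force: 60.6
```

Call:
send_rows --series '[{"ax":0,"ay":0,"az":0,"dx":0,"dy":0,"dz":-0.08,"hand":1},{"ax":0,"ay":0,"az":0,"dx":0,"dy":0,"dz":-0.08,"hand":1},{"ax":0,"ay":0,"az":0,"dx":0,"dy":0,"dz":-0.08,"hand":1}]'

```text
clock: 8.75
eef_pos: [560.0, 75.3, 246.1]
tool_rot: [3.14, -0.14, 1.525]
force: [3.0, -1.1, 3.8]
width: 9.3
gripper_force: 60.2
```

```bash
python3 - <<'E'
from h import *
s=read_state();print(s['eef_pos'],s['force'],s['torque'])
w=snap('wrist','w6.png')
b=cv2.imread('pics/w6.png')[60:300,130:410]
cv2.imwrite('pics/w6c.png',cv2.resize(b,(700,600),interpolation=cv2.INTER_CUBIC))
E
```

```text
[560.01004699  75.34698025 246.13803491] [ 3.00298624 -1.10958862  3.78822314] [-0.13435492 -0.6665998  -0.1667831 ]
```

View pics/w6c.png

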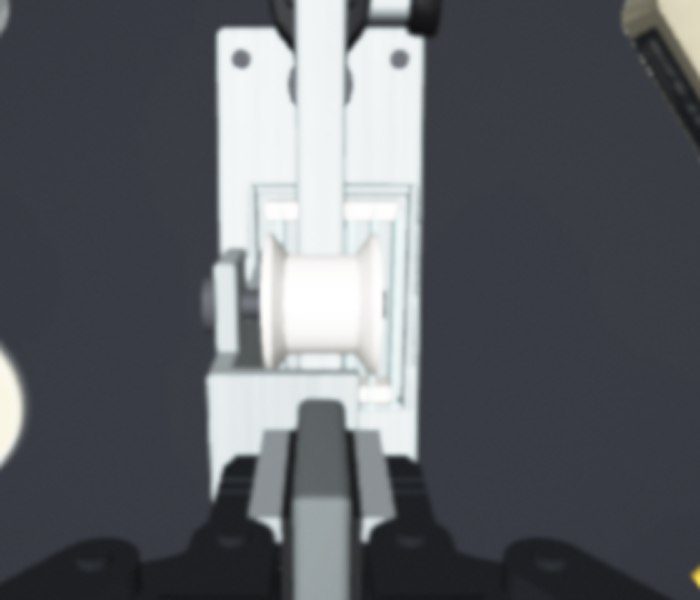

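The rail (298–345) is centred on the wheel tread (280–365), and the wheels are resting on it under a light press. I'll null the side force and let go.

Call:
send_rows --series '[{"ax":0,"ay":0,"az":0,"dx":0,"dy":0.06,"dz":-0.03,"hand":1},{"ax":0,"ay":0,"az":0,"dx":0,"dy":0.06,"dz":-0.03,"hand":1}]'

```text
clock: 9.0
eef_pos: [560.1, 75.4, 246.2]
tool_rot: [3.141, -0.14, 1.525]
force: [2.9, -0.2, 2.5]
width: 9.2
gripper_force: 60.0
```

Call:
send_rows --series '[{"ax":0,"ay":0,"az":0,"dx":0,"dy":0,"dz":0,"hand":0.5},{"ax":0,"ay":0,"az":0,"dx":0,"dy":0,"dz":0,"hand":0.2},{"ax":0,"ay":0,"az":0,"dx":0,"dy":0,"dz":0,"hand":0.2},{"ax":0,"ay":0,"az":0,"dx":0,"dy":0,"dz":0,"hand":0.2},{"ax":0,"ay":0,"az":0,"dx":0,"dy":0,"dz":0,"hand":0.2},{"ax":0,"ay":0,"az":0,"dx":0,"dy":0,"dz":0,"hand":0.2},{"ax":0,"ay":0,"az":0,"dx":0,"dy":0,"dz":0,"hand":0.2},{"ax":0,"ay":0,"az":0,"dx":0,"dy":0,"dz":0,"hand":0.2},{"ax":0,"ay":0,"az":0,"dx":0,"dy":0,"dz":0,"hand":0.2},{"ax":0,"ay":0,"az":0,"dx":0,"dy":0,"dz":0,"hand":0.2}]'

```text
clock: 10.0
eef_pos: [559.8, 75.4, 246.2]
tool_rot: [3.142, -0.14, 1.525]
force: [0.2, 0.6, 0.2]
width: 68.5
gripper_force: 0.0
```

Call:
send_rows --series '[{"ax":0,"ay":0,"az":0,"dx":0,"dy":0,"dz":-2,"hand":0.2},{"ax":0,"ay":0,"az":0,"dx":0,"dy":0,"dz":-5,"hand":0.2},{"ax":0,"ay":0,"az":0,"dx":0,"dy":0,"dz":-9,"hand":0.2},{"ax":0,"ay":0,"az":0,"dx":0,"dy":0,"dz":-12,"hand":0.2},{"ax":0,"ay":0,"az":0,"dx":0,"dy":0,"dz":-12,"hand":0.2},{"ax":0,"ay":0,"az":0,"dx":0,"dy":0,"dz":-12,"hand":0.2},{"ax":0,"ay":0,"az":0,"dx":0,"dy":0,"dz":-12,"hand":0.2},{"ax":0,"ay":0,"az":0,"dx":0,"dy":0,"dz":-12,"hand":0.2}]'

```text
clock: 10.8
eef_pos: [558.3, 59.0, 363.6]
tool_rot: [-3.139, -0.14, 1.525]
force: [0.4, -1.1, 0.5]
width: 68.1
gripper_force: 0.0
```

```bash
python3 - <<'E'
from h import *
s=snap('scene','s7.png');t=snap('top','t7.png')
a=cv2.resize(cv2.imread('pics/s7.png')[130:270,190:350],(400,350),interpolation=cv2.INTER_CUBIC)
b=cv2.resize(cv2.imread('pics/t7.png')[140:260,200:380],(400,350),interpolation=cv2.INTER_CUBIC)
cv2.imwrite('pics/f7.png',np.hstack([a,b]))
# expected axle & tab px at stop
Y=np.array([.044,.999]);c=np.array([558,0.])
p=c-107*Y; z=206-.14*187
print(proj(s,[np.r_[p,z]]),proj(t,[np.r_[p,z],np.r_[p-[0,-10],z+70]]))
E
```

```text
[[304.20641228 194.46884049]] [[312.28039781 175.94704716]
 [312.39206535 173.33911767]]
```

View pics/f7.png

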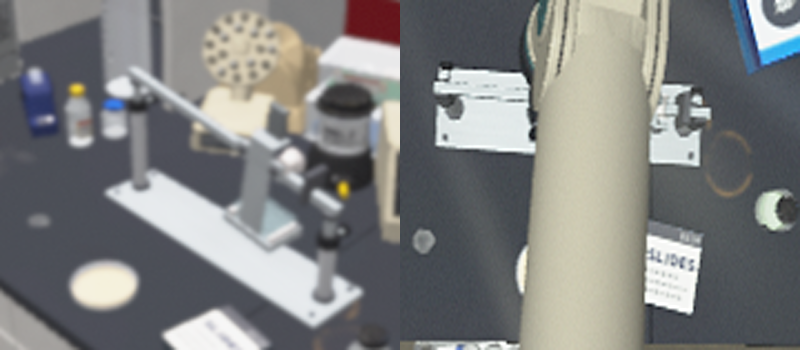

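The carrier has rolled to the low end, and the leading wheel shows at (291,160) in the left crop. I'll check that it is at rest and that it is against the stop.

Call:
send_rows --series '[{"ax":0,"ay":0,"az":0,"dx":0,"dy":0,"dz":0,"hand":0.2},{"ax":0,"ay":0,"az":0,"dx":0,"dy":0,"dz":0,"hand":0.2},{"ax":0,"ay":0,"az":0,"dx":0,"dy":0,"dz":0,"hand":0.2},{"ax":0,"ay":0,"az":0,"dx":0,"dy":0,"dz":0,"hand":0.2},{"ax":0,"ay":0,"az":0,"dx":0,"dy":0,"dz":0,"hand":0.2},{"ax":0,"ay":0,"az":0,"dx":0,"dy":0,"dz":0,"hand":0.2}]'

```text
clock: 11.5
eef_pos: [559.0, 58.7, 365.1]
tool_rot: [-3.142, -0.14, 1.525]
force: [-1.7, -0.6, 0.3]
width: 68.2
gripper_force: 0.0
```

```bash
python3 - <<'E'
from h import *
s=snap('scene','s8.png')
a=cv2.imread('pics/s7.png')[150:250,240:345].astype(int);b=cv2.imread('pics/s8.png')[150:250,240:345].astype(int)
d=np.abs(a-b).max(2);print('diff',d.max(),(d>25).sum())
Y=np.array([.044,.999]);c=np.array([558,0.])
C=lambda p:((p-[190,130])*2.5).round()
for y in(-107,-97):
  f=lambda dy,dx,dz:np.r_[c+(y+dy)*Y+[dx,0],206-.14*(78-y-dy)+dz]
  print(y,'lead,trail wheel, tab top, tray corner lead/near bottom',C(proj(s,[f(-28,10,0),f(28,10,0),f(-10,0,73),f(-45-17,-32,-127),f(45-17,-32,-127)])).tolist())
E
```

```text
diff 184 848
-107 lead,trail wheel, tab top, tray corner lead/near bottom [[307.0, 169.0], [274.0, 148.0], [294.0, 114.0], [300.0, 279.0], [250.0, 241.0]]
-97 lead,trail wheel, tab top, tray corner lead/near bottom [[301.0, 165.0], [269.0, 144.0], [288.0, 110.0], [295.0, 274.0], [245.0, 237.0]]
```

It was still rolling in the last picture. I'll wait, lift the tool clear meanwhile, and check numerically since I've used all 10 viewings.

Call:
send_rows --series '[{"ax":0,"ay":0,"az":0,"dx":0,"dy":-2,"dz":0,"hand":0.2},{"ax":0,"ay":0,"az":0,"dx":0,"dy":-5,"dz":0,"hand":0.2},{"ax":0,"ay":0,"az":0,"dx":3,"dy":-8,"dz":0,"hand":0.2},{"ax":0,"ay":0,"az":0,"dx":6,"dy":-8,"dz":0,"hand":0.2},{"ax":0,"ay":0,"az":0,"dx":9,"dy":-8,"dz":0,"hand":0.2},{"ax":0,"ay":0,"az":0,"dx":12,"dy":-8,"dz":0,"hand":0.2},{"ax":0,"ay":0,"az":0,"dx":15,"dy":-8,"dz":0,"hand":0.2},{"ax":0,"ay":0,"az":0,"dx":15,"dy":-8,"dz":0,"hand":0.2},{"ax":0,"ay":0,"az":0,"dx":15,"dy":-8,"dz":0,"hand":0.2},{"ax":0,"ay":0,"az":0,"dx":15,"dy":-8,"dz":0,"hand":0.2}]'

```text
clock: 12.55
eef_pos: [486.0, 209.4, 385.9]
tool_rot: [-3.141, -0.139, 1.523]
force: [-0.2, -0.2, 0.2]
width: 68.3
gripper_force: 0.0
```

```bash
python3 - <<'E'
from h import *
s=snap('scene','s9.png');t=snap('top','t9.png')
for i in range(6): s2=snap('scene','s10.png')
I=[cv2.imread(f'pics/s{i}.png') for i in (7,8,9,10)]
W=[i[150:250,240:345].astype(int) for i in I]
for i in range(3): d=np.abs(W[i]-W[i+1]).max(2);print('diff',(d>25).sum())
T=I[0][188:198,301:312]  # wheel patch in s7 around (306.4,194)
for im in I:
  r=cv2.matchTemplate(im[170:225,285:335],T,cv2.TM_CCOEFF_NORMED);_,m,_,l=cv2.minMaxLoc(r);print('wheel',m,(l[0]+285+5.4,l[1]+170+6))
# tray template
T=I[0][205:235,278:312]
for im in I:
  r=cv2.matchTemplate(im[195:260,270:335],T,cv2.TM_CCOEFF_NORMED);_,m,_,l=cv2.minMaxLoc(r);print('tray shift',m,(l[0]+270-278,l[1]+195-205))
Y=np.array([.044,.999]);c=np.array([558,0.])
f=lambda y,dx:np.r_[c+y*Y+[dx,0],206-.14*(78-y)]
for y in(-107,-97,-87,-77): print(y,proj(s,[f(y-28,10)])[0])
print(read_state()['clock'])
E
```

```text
diff 848
diff 0
diff 0
wheel 1.0 (306.4, 194)
wheel 0.9531273245811462 (311.4, 197)
wheel 0.9532440304756165 (311.4, 197)
wheel 0.9530861377716064 (311.4, 197)
tray shift 0.9999991655349731 (0, 0)
tray shift 0.9810195565223694 (5, 3)
tray shift 0.9810004234313965 (5, 3)
tray shift 0.9810788035392761 (5, 3)
-107 [312.79944325 197.59698272]
-97 [310.42394185 196.03099068]
-87 [308.07139232 194.48044769]
-77 [305.74153549 192.94517302]
12.95
```

```bash
python3 -c "from cell import finish_job; print(finish_job())"
```

```text
the job is handed in; nothing more can be done
None
```

The job is handed in: the silver carrier hung on the rail, rolled down by itself after I let go and came to rest at the stop, within about 5 mm by camera, with the arm clear; while feeling for the rail the press peaked at about 28 N (limit 50 N).

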